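# Angle a ukulele neck past the bench dog into the sanding bay

## Robot

A 6-joint arm with a two-finger parallel gripper is mounted at the origin on the work surface. World frame = base frame: x ahead of the robot, y to its left, z up, the work surface at z = 0. Lengths are in m, angles in degrees, forces in N, time in s.
With the tool pointing down it reaches from about 0.3 to 0.775 m from the base axis. Payload 14.6 kg.
Tool frame: the origin (TCP) lies at the centre of the arm's flange, where the gripper is bolted on; the fingertips stand 199 mm ahead of it and the grasp point (between the pads) lies 180 mm ahead of it; z points along the fingers, y is the direction in which the jaws open and shut (so a half turn about z gives the same grasp; the last joint's range is limited). The gripper opens to 94 mm and grips with 3 to 60 N. Pads are 16 mm wide; open, the fingers measure 119 mm over their backs; the gripper's body (75 mm by 177 mm) begins 78 mm behind the grasp point.
Start: joints at [-72.17, 17.183, 87.147, -0, 75.671, -3.816], TCP at [0.203, -0.511, 0.405] pointing down, gripper open.
Joint ranges: [-173.82, 173.82], [-45.26, 126.66], [13.44, 144.39], [-59.66, 239.66], [0, 175.72], [-146.38, 146.38]. Speed limits (degrees/s): [127.2, 127.2, 147.25, 180, 180, 180].

## Interface

Orientations are given as [roll, pitch, yaw] about the fixed x, y, z axes, in that order (R = Rz(yaw) Ry(pitch) Rx(roll)).
In Python, from station import * gives the robot as it stands.
- The arm moves only by the tool send_rows, never from a script. Its argument "deltas" is a list of rows, each a list of 7 numbers: the turn, a rotation vector about the tool's x, y, z in units of 5 degrees (1.0 is 5 degrees), then the shift along the tool's x, y, z in units of 25 mm (1.0 is 25 mm), then the opening, from -1 (shut) to 1 (fully open), so that 0 is half open. A call has 1 to 20 rows; each row is the pose to reach, as a shift and turn from the pose commanded when the call began, along the tool's axes at that moment; what a row does not reach only later rows make up. A row lasts 1/12 s, in which the tool goes at most 41.7 mm and 7.16 degrees, less where a joint would pass 70% of its speed; a pose out of reach is approached as far as the arm can. A call with a gripper value outside its range is refused whole. The fingers move at their own pace and stop on an object; "force" is the grip in N (left out, the last holds). Time passes only in rows, so rows that repeat a pose let the fingers close. It gives the time, the measured TCP pose, the force and the opening at its end, in the units of the state.
- read_state(): the state, without advancing time (a new reading comes with each control period).
- read_camera(name): name is "scene" or "top" or "wrist"; returns (picture, depth): 480x640x3 uint8, blue, green, red; 480x640 float32, m along the optical axis (not along the pixel's ray), 0 where there is no reading.
- camera_model(name): a dict with "fx", "fy", "cx", "cy" (pixels), "world_from_camera" (4x4, takes a point from camera to world coordinates); the wrist camera has in their place "hand_eye" (4x4, takes a point from camera to tool coordinates, whose origin is the TCP and whose axes are the flange's). Camera axes: x right, y down, z forward; pixel columns grow to the right and rows downward; lengths in m; the calibration is good to about 2 mm. The wrist camera is an equidistant fisheye: a pixel r from the principal point sees the ray r / f radians off the axis. A picture is of the moment at which its call begins: read the wrist's pose just before it. camera_model takes no time and is no camera call.
- hand_in(): hands the job in, once; it reports no verdict.
Trained networks look in the newest picture that a camera, given by its name, has taken for a name from the list of things; names that differ only in an ending like _2 or _b are one class to them, and where a whole thing is asked for, a point or a joint stands for the part that bears it (a point fixed in the world has none). Each returns a list of dicts, best first, with "score" (0 to 1); they miss things now and then, are a little off and sometimes report something else, mostly with a low value. They report only what shows in the picture. A call takes as long as a camera call.
- regions_of(camera, target): "pixels" (480x640 bool, what is visible of it) and "centre" ([column, row] in pixels, amid what is visible of it).
The state is a dict: "time_s": time; "joint_positions": joint angles; "qvel": joint speeds; "tau": joint torques, N m; "tcp_pos": TCP position; "ee_rot": TCP orientation; "ft_force": force on the tool from outside, world axes, zero at the start; "wrist_torque": the same for the moment, N m; "gripper_width": opening from 0.0 (shut) to 1.0 (fully open).
Only numpy, scipy, OpenCV 4.12 (cv2) and the standard library are available. Lean on these libraries where they do the work, as an engineer would, in place of code of your own. Each camera call takes 0.05 s, during which the arm holds its last target. There are 200 camera calls.

## Task

Push the ukulele neck into the sanding bay: push one end in behind the steel post, then push the other end round, until the neck lies in the bay with its long side flat against the back fence. Keep it flat on the bench throughout, never lifting it, and leave the mallet, glue bottle and sanding block where they are.

Things in the scene. Friction and masses are not known exactly. Their poses are not given: they have to be found in the camera images.
- neck: Loose ukulele neck blank, a rectangular bar 260 mm long, 45 wide, 28 high, about 0.24 kg, pale wood with a dark fretted top. Origin: centre of its underside. y axis along its length (pale bare end at +y), z up. It slides on the bench. Either long side may face the fence. It starts in front of the bay, shifted to the side away from the post, its near end just short of the post.
- bay: Sanding bay fixed to the bench: dark wood fence 350 mm long, 30 high, with a cheek at each end; flat green mat in front. Origin: middle of the fence's front face, at bench level. x points into the fence (the bay and its open mouth lie on the -x side), y along the fence. Cheeks reach 30 mm forward of the fence, 30 high, inner faces at y = +-155 mm: 310 mm long inside.
- post: Fixed upright steel bench dog with a red band, 20 mm in diameter, 60 high. Origin: centre of its foot. It stands in front of the bay at x = -70 mm, y = +85 or -85 mm in the bay's frame (differs between starts), leaving a 60 mm gap to the fence. A flat empty hole marks the mirrored place and is no obstacle.
- mallet: Bystander: wooden mallet lying on the bench at the robot's left, head 60 x 95 x 60 mm, handle 160 mm long and 24 mm thick. Origin: under the centre of the head; the handle points to its -x.
- glue: Bystander: yellow glue bottle standing on the bench beyond the left end of the fence, 56 mm in diameter, 150 mm high. Origin: centre of its foot.
- sanding_block: Bystander: cork sanding block lying on the bench at the robot's right, 34 x 110 x 44 mm (its y axis is the long one). Origin: centre of its underside.

How it is judged:
By the outcome, as a careful person would: the job done as asked, in the order asked, and still so for the second after the job is handed in, with the robot touching nothing.
It also fails if it takes over 64 s, if anything falls off the work surface, if the arm or the gripper's body presses on something with over 40 N, if the wrist force passes 120 N, or if a joint passes its speed limit or range.

## Working session

There is one attempt and no reset: what is moved stays moved. The work goes in short steps, Python scripts to look and compute and a tool call to move; the robot and the scene stay as the last step left them, time stands still between calls to the robot, and variables do not carry over. Pictures are saved under pics/ and viewed, about 8 in all and at most 12, crops included, and the job is handed in when it is done.

Besides the shell and the picture viewer there is one more tool, called as name(argument=value, ...), one argument or row to a line, values as JSON. send_rows: Moves the arm, as the interface text tells. Its arguments: {"type":"object","properties":{"deltas":{"type":"array"},"force":{"type":"number"}},"required":["deltas"]}

```bash
ls; mkdir -p pics
cat > h.py <<'E'
from station import *
import numpy as np, cv2
def cloud(name):
    p,d=read_camera(name); m=camera_model(name)
    v,u=np.mgrid[:480,:640]
    P=np.stack([(u-m['cx'])/m['fx']*d,(v-m['cy'])/m['fy']*d,d],-1)
    T=np.array(m['world_from_camera']); W=P@T[:3,:3].T+T[:3,3]
    return p,d,W
def rect(W,mask,zlo,zhi):
    q=W[mask]; q=q[(q[:,2]>zlo)&(q[:,2]<zhi)]
    r=cv2.minAreaRect((q[:,:2]*1000).astype(np.float32))
    return r,np.median(q,0),len(q)
E
python3 - <<'E'
from h import *
p,d,W=cloud('top')
cv2.imwrite('pics/top0.png',p)
for n in ['neck','bay','post','mallet','glue','sanding_block']:
    for r in regions_of('top',n)[:2]:
        q=W[r['pixels']&(d>0)]
        if len(q)<10: print(n,r['score'],'few');continue
        z=np.percentile(q[:,2],[5,50,95])
        print(n,round(r['score'],2),np.round(r['centre']),np.round(np.median(q,0),3),z.round(3),cv2.minAreaRect((q[:,:2]*1000).astype(np.float32)))
p,d=read_camera('scene'); cv2.imwrite('pics/scene0.png',p)
s=read_state(); print(s)
E
```

```text
pics
neck 0.8 [285. 283.] [0.519 0.092 0.027] [0.023 0.027 0.031] ((520.0927124023438, 90.29499816894531), (259.7659912109375, 46.31352996826172), 79.80892944335938)
bay 0.55 [328. 244.] [ 0.622 -0.008  0.   ] [-0.004  0.     0.03 ] ((615.2590942382812, -11.085479736328125), (354.3912658691406, 152.04994201660156), 86.1856460571289)
post 0.52 [358. 254.] [ 0.583 -0.091  0.058] [0.019 0.058 0.062] ((584.9979248046875, -92.0749740600586), (19.131229400634766, 19.404287338256836), 42.99663162231445)
mallet 0.65 [112. 259.] [0.577 0.511 0.054] [0.021 0.054 0.061] ((530.1595458984375, 542.6143188476562), (126.92328643798828, 219.55479431152344), 65.68157196044922)
glue 0.65 [246. 183.] [0.746 0.179 0.097] [0.    0.097 0.149] ((767.7177124023438, 194.2238006591797), (85.82965850830078, 61.90066146850586), 37.17275619506836)
sanding_block 0.9 [515. 265.] [ 0.564 -0.488  0.043] [0.017 0.043 0.047] ((563.0816040039062, -498.1170654296875), (137.8077392578125, 41.811767578125), 87.94146728515625)
{'time_s': 0.4, 'joint_positions': array([-7.21700662e+01,  1.71895014e+01,  8.71536011e+01, -2.55790382e-03,
        7.56712852e+01, -3.81508829e+00]), 'qvel': array([ 0.0184176 , -0.12641544, -0.01755149,  0.004734  ,  0.09537071,
       -0.04147581]), 'tau': array([-6.54740252e-04, -5.31204128e+01, -3.52602983e+01,  7.08078383e-02,
        2.18903407e-02, -5.17702028e-05]), 'tcp_pos': array([ 0.20286739, -0.51120316,  0.40453369]), 'ee_rot': array([-1.79985479e+02,  1.51537403e-03,  2.16456556e+01]), 'ft_force': array([-0.69015146,  0.58625278,  0.89016862]), 'wrist_torque': array([-0.00566672, -0.0598877 ,  0.00920411]), 'gripper_width': 0.9985309155165016}
```

View pics/top0.png

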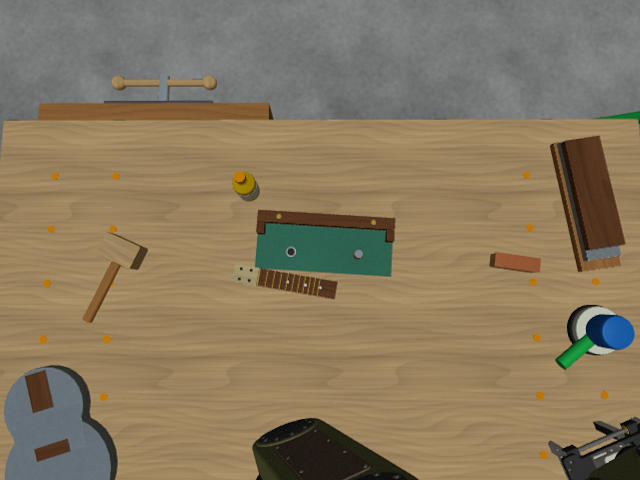

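View pics/scene0.png

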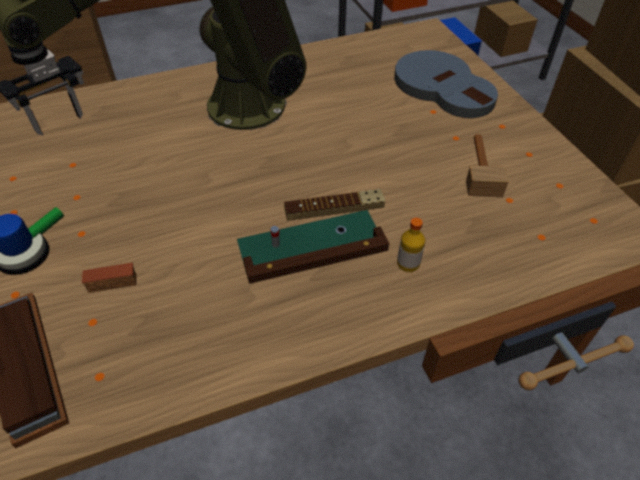

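The top view shows the fence at the back, the post on the right at (358,254), and the neck in front and to the left at (285,283) with its pale end at the left. The scene view agrees. Next I'll refine the bay frame.

```bash
cat >> h.py <<'E'
def bayfit():
    p,d,W=cloud('top')
    r=regions_of('top','bay')[0]['pixels']
    q=W[r&(d>0)]; return q
try:
    B=np.load('bay.npz'); O=B['O']; A=B['A']   # A columns: bay x,y in world
except Exception: pass
def tobay(p): return (np.asarray(p)[...,:2]-O)@A
def neck():
    p,d,W=cloud('top'); out=regions_of('top','neck')
    if not out: print('no neck'); return
    m=cv2.erode(out[0]['pixels'].astype(np.uint8),np.ones((1,1)))>0
    q=W[m&(d>0)]; q=q[(q[:,2]>.018)&(q[:,2]<.036)]
    b=tobay(q)*1000
    (c,s,a)=cv2.minAreaRect(b.astype(np.float32))
    if s[0]<s[1]: a+=90
    u=np.array([np.cos(np.radians(a)),np.sin(np.radians(a))]); u*=np.sign(u[1]) 
    th=np.degrees(np.arctan2(-u[0],u[1]))
    c=np.array(c)
    print('score %.2f'%out[0]['score'],'centre',c.round(1),'size',np.round(s,1),'theta %.1f'%th,'R',(c-130*u).round(1),'L',(c+130*u).round(1),'z',np.median(q[:,2]).round(4))
    s=read_state(); t=s['tcp_pos']
    print('t %.2f'%s['time_s'],'tcp bay',(tobay(t)*1000).round(1),'z',(t[2]*1000).round(1),'yaw',s['ee_rot'].round(2),'F',s['ft_force'].round(1),'g',round(s['gripper_width'],3))
E
python3 - <<'E'
from h import *
q=bayfit()
h=q[(q[:,2]>.024)&(q[:,2]<.036)]
post=np.array([.585,-.092])
(c,s,a)=cv2.minAreaRect((h[:,:2]*1000).astype(np.float32));print('cap',c,s,a)
# fence top: rotate by approx, histogram x edges
a=np.radians(-3.8)
for it in range(3):
    ex=np.array([np.cos(a),np.sin(a)]); ey=np.array([-ex[1],ex[0]])
    X=h[:,:2]@ex;Y=h[:,:2]@ey; y0,y1=np.percentile(Y,[.5,99.5]); mid=(Y>y0+.05)&(Y<y1-.05)
    b=np.linspace(y0+.05,y1-.05,13); k=np.digitize(Y,b)
    f=[(np.mean(b[i-1:i+1]),np.percentile(X[(k==i)&mid],4),np.percentile(X[(k==i)&mid],96)) for i in range(1,13)]
    f=np.array(f); s1=np.polyfit(f[:,0],f[:,1],1); s2=np.polyfit(f[:,0],f[:,2],1)
    a-=np.arctan((s1[0]+s2[0])/2)
print('yaw',np.degrees(a),'slopes',s1,s2,'len',y1-y0)
ym=(y0+y1)/2; xf=np.median(f[:,1]); O1=xf*ex+ym*ey
O2=post+.07*ex+.085*ey
print('origin from fence',O1,'fence depth',np.median(f[:,2]-f[:,1]),'from post',O2)
O=(O1+O2)/2
np.savez('bay.npz',O=O,A=np.stack([ex,ey],1))
E
python3 - <<'E'
from h import *
print(O,A); neck(); print('post',tobay([.585,-.092])*1000,'glue',tobay([.755,.187])*1000)
E
```

```text
cap (661.2688598632812, -12.569549560546875) (348.0697326660156, 60.65158462524414) 86.29474639892578
yaw -3.9988318202510507 slopes [-0.00243392  0.66116948] [0.00243713 0.6885254 ] len 0.34543132413846195
origin from fence [ 0.66179555 -0.01310255] fence depth 0.02768105518391717 from post [ 0.66075703 -0.01208834]
[ 0.66127629 -0.01259545] [[ 0.99756558  0.06973454]
 [-0.06973454  0.99756558]]
score 0.64 centre [-148.1   92. ] size [257.9  45. ] theta -6.0 R [-161.7  -37.3] L [-134.5  221.2] z 0.027
t 0.60 tcp bay [-422.5 -529.4] z 404.6 yaw [-180.      0.     21.64] F [ 0.1 -0.1  0.4] g 1.0
post [-70.55336205 -84.53034269] glue [ 79.57685171 205.64532638]
```

send_rows(
  deltas=[
    [0,0,5.13,16.12,-14.86,0,-1],
    [0,0,5.13,16.12,-14.86,0,-1],
    [0,0,5.13,16.12,-14.86,0,-1],
    [0,0,5.13,16.12,-14.86,0,-1],
    [0,0,5.13,16.12,-14.86,0,-1],
    [0,0,5.13,16.12,-14.86,0,-1],
    [0,0,5.13,16.12,-14.86,0,-1],
    [0,0,5.13,16.12,-14.86,0,-1],
    [0,0,5.13,16.12,-14.86,0,-1],
    [0,0,5.13,16.12,-14.86,0,-1],
    [0,0,5.13,16.12,-14.86,0,-1],
    [0,0,5.13,16.12,-14.86,0,-1],
    [0,0,5.13,16.12,-14.86,0,-1],
    [0,0,5.13,16.12,-14.86,0,-1],
    [0,0,5.13,16.12,-14.86,0,-1],
    [0,0,5.13,16.12,-14.86,4,-1],
    [0,0,5.13,16.12,-14.86,5.5,-1],
    [0,0,5.13,16.12,-14.86,7,-1],
    [0,0,5.13,16.12,-14.86,7.82,-1],
    [0,0,5.13,16.12,-14.86,7.82,-1],
  ],
  force=40,
)

```text
time_s: 2.27
tcp_pos: [0.4391, -0.0184, 0.2063]
ee_rot: [180.0, 0.1, -4.1]
ft_force: [0.7, -0.1, -0.5]
gripper_width: 0.003
```

Run:
```python
from h import *
neck(); p,_=read_camera('top'); cv2.imwrite('pics/top1.png',cv2.resize(p[180:480,160:480],None,fx=2,fy=2))
```

```text
score 0.66 centre [-148.1   92.5] size [258.9  44.9] theta -6.0 R [-161.7  -36.8] L [-134.5  221.8] z 0.027
t 2.37 tcp bay [-221.3  -21.2] z 205.8 yaw [-179.99    0.43   -4.08] F [-0.7 -0.3  0.5] g 0.005
```

View pics/top1.png

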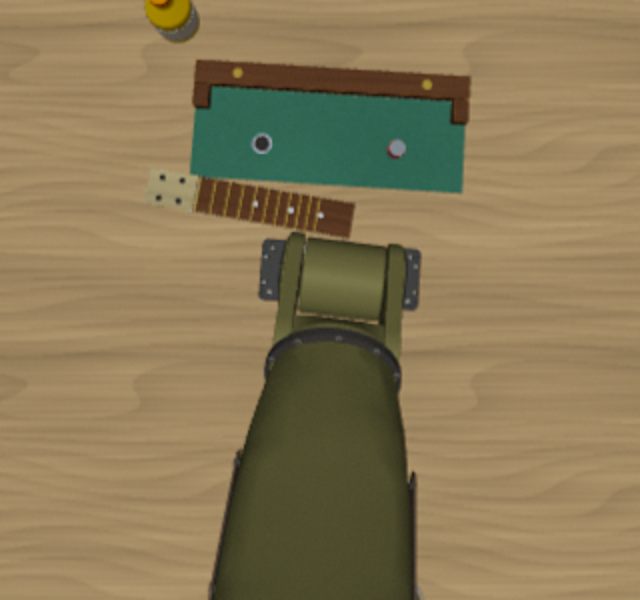

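send_rows(
  deltas=[
    [0,0,0,0.5,0,-0.1,-1],
    [0,0,0,1.0,0,-0.1,-1],
    [0,0,0,1.3,0,-0.1,-1],
    [0,0,0,1.6,0,-0.1,-1],
    [0,0,0,1.9,0,-0.1,-1],
    [0,0,0,2.2,0,-0.1,-1],
    [0,0,0,2.5,0,-0.1,-1],
    [0,0,0,2.8,0,-0.1,-1],
    [0,0,0,3.1,0,-0.1,-1],
    [0,0,0,3.4,0,-0.1,-1],
    [0,0,0,3.7,0,-0.1,-1],
    [0,0,0,3.7,0,-0.1,-1],
    [0,0,0,2.5,0,-0.1,-1],
    [0,0,0,1.2,0,-0.1,-1],
    [0,0,0,0,0,-0.1,-1],
    [0,0,0,0,0,-0.1,-1],
  ],
)

```text
time_s: 3.75
tcp_pos: [0.4364, -0.0168, 0.2108]
ee_rot: [-180.0, 0.2, -4.0]
ft_force: [-0.5, 0.0, -0.7]
gripper_width: 0.004
```

```bash
python3 -c "
from h import *
neck()"
```

```text
score 0.92 centre [-123.9   97.1] size [ 45.1 258.5] theta 14.6 R [-91.2 -28.7] L [-156.6  222.9] z 0.0269
t 3.85 tcp bay [-220.1  -20. ] z 212.0 yaw [ 1.80e+02 -5.00e-02 -4.01e+00] F [0.6 0.2 0.6] g 0.005
```

send_rows(
  deltas=[
    [0,0,0,0,-1.4,0,-1],
    [0,0,0,0,-2.68,0,-1],
    [0,0,0,0.8,-2.68,0,-1],
    [0,0,0,1.7,-2.68,0,-1],
    [0,0,0,2.5,-2.68,0,-1],
    [0,0,0,2.8,-2.68,0,-1],
    [0,0,0,3.1,-2.68,0,-1],
    [0,0,0,3.4,-2.68,0,-1],
    [0,0,0,3.7,-2.68,0,-1],
    [0,0,0,4.1,-2.68,0,-1],
    [0,0,0,4.1,-2.68,0,-1],
    [0,0,0,2.5,-2.68,0,-1],
    [0,0,0,1.2,-2.68,0,-1],
    [0,0,0,0,-2.68,0,-1],
    [0,0,0,0,-2.68,0,-1],
  ],
)

```text
time_s: 5.1
tcp_pos: [0.4407, 0.0499, 0.211]
ee_rot: [180.0, 0.2, -4.0]
ft_force: [-1.6, -0.6, -0.5]
gripper_width: 0.007
```

```bash
python3 -c "
from h import *
neck()"
```

```text
score 0.88 centre [-100.9   98.3] size [ 45.3 259.7] theta 22.5 R [-51.1 -21.8] L [-150.7  218.4] z 0.0268
t 5.20 tcp bay [-220.4   47. ] z 212.2 yaw [-1.7999e+02 -6.0000e-02 -3.9900e+00] F [0.9 0.6 0.5] g 0.004
```

send_rows(
  deltas=[
    [0,0,-1.1,-0.6,-1.65,0,-1],
    [0,0,-2.2,-0.6,-3.3,0,-1],
    [0,0,-3.3,-0.6,-4.95,0,-1],
    [0,0,-4.5,-0.6,-6.6,0,-1],
    [0,0,-4.5,-0.6,-8.24,0,-1],
    [0,0,-4.5,-0.6,-8.24,0,-1],
    [0,0,-4.5,0.8,-8.24,0,-1],
    [0,0,-4.5,2.2,-8.24,0,-1],
    [0,0,-4.5,2.2,-8.24,0,-1],
    [0,0,-4.5,2.2,-8.24,0,-1],
  ],
)

```text
time_s: 6.03
tcp_pos: [0.5158, 0.2508, 0.2112]
ee_rot: [-180.0, -0.0, 18.4]
ft_force: [-0.1, -0.6, -0.6]
gripper_width: 0.006
```

```bash
python3 -c "
from h import *
neck()"
```

```text
score 0.57 centre [-93.7  80.5] size [ 45. 222.] theta 22.3 R [-44.3 -39.7] L [-143.   200.8] z 0.0268
t 6.13 tcp bay [-165.1  252.8] z 211.3 yaw [-1.800e+02  3.000e-02  1.847e+01] F [-0.3 -0.4  0.1] g 0.003
```

send_rows(
  deltas=[
    [0,0,0,0,0.6,0,-1],
    [0,0,0,0,0.9,0,-1],
    [0,0,0,0,1.2,0,-1],
    [0,0,0,0,1.5,0,-1],
    [0,0,0,0,1.8,0,-1],
    [0,0,0,0,2.1,0,-1],
    [0,0,0,0,2.4,0,-1],
    [0,0,0,0,2.7,0,-1],
    [0,0,0,0,3.0,0,-1],
    [0,0,0,0,3.3,0,-1],
    [0,0,0,0,3.3,0,-1],
    [0,0,0,0,3.3,0,-1],
  ],
)

```text
time_s: 7.13
tcp_pos: [0.5407, 0.1725, 0.2116]
ee_rot: [180.0, 0.0, 18.5]
ft_force: [-0.5, -0.3, 0.1]
gripper_width: 0.001
```

Run:
```python
from h import *
neck(); p,_=read_camera('top'); cv2.imwrite('pics/top2.png',cv2.resize(p[180:330,200:420],None,fx=3,fy=3))
```

```text
score 0.90 centre [-72.6  32.7] size [ 44.7 237.7] theta 22.5 R [-22.8 -87.4] L [-122.4  152.8] z 0.0269
t 7.23 tcp bay [-133.5  176.8] z 211.6 yaw [1.7999e+02 1.0000e-02 1.8500e+01] F [-0.6 -0.2  0.1] g 0.003
```

View pics/top2.png

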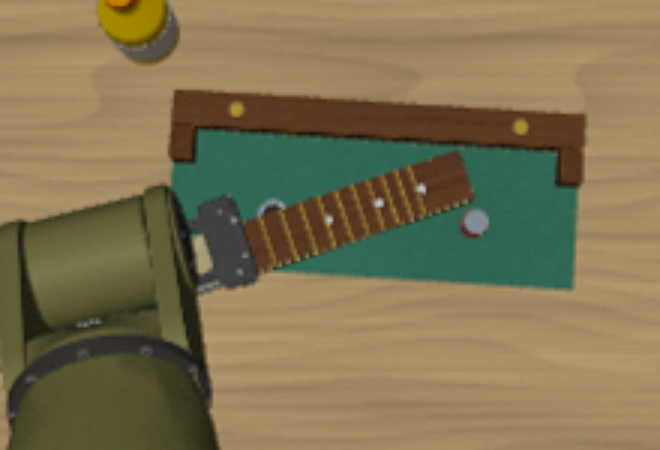

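send_rows(
  deltas=[
    [0,0,0,0,0.2,0,-1],
    [0,0,0,0,0.4,0,-1],
    [0,0,0,0,0.6,0,-1],
    [0,0,0,0,0.8,0,-1],
    [0,0,0,0,1.0,0,-1],
    [0,0,0,0,1.2,0,-1],
    [0,0,0,0,1.4,0,-1],
    [0,0,0,0,1.4,0,-1],
  ],
)

```text
time_s: 7.95
tcp_pos: [0.5519, 0.1389, 0.2117]
ee_rot: [180.0, -0.0, 18.5]
ft_force: [0.2, -0.3, 0.1]
gripper_width: 0.008
```

Run:
```python
from h import *
neck()
```

```text
score 0.68 centre [-61.5  -5.4] size [ 45.1 228.3] theta 20.9 R [ -15.1 -126.8] L [-107.9  116. ] z 0.0268
t 8.05 tcp bay [-119.9  144.1] z 211.7 yaw [ 1.7999e+02 -1.0000e-02  1.8470e+01] F [-0.1 -0.2  0.6] g 0.004
```

send_rows(
  deltas=[
    [0,0,0,0,-1.2,0,-1],
    [0,0,0,-1.2,-1.2,0,-1],
    [0,0,0,-2.2,-1.2,0,-1],
    [0,0,0,-2.2,-1.2,0,-1],
    [0,0,0,-2.2,0.3,0,-1],
    [0,0,0,-2.1,1.7,0,-1],
    [0,0,0,-2.1,1.7,0,-1],
    [0,0,0.2,-1.6,1.9,0,-1],
    [0,0,0.5,-1.3,2.0,0,-1],
    [0,0,0.8,-1.0,2.1,0,-1],
    [0,0,1.1,-0.7,2.2,0,-1],
    [0,0,1.4,-0.4,2.35,0,-1],
    [0,0,1.8,-0.1,2.5,0,-1],
    [0,0,1.8,-0.1,2.5,0,-1],
  ],
)

```text
time_s: 9.22
tcp_pos: [0.5702, 0.0799, 0.2116]
ee_rot: [180.0, -0.0, 9.4]
ft_force: [-0.7, 0.7, -0.3]
gripper_width: 0.008
```

Run:
```python
from h import *
neck()
```

```text
score 0.72 centre [-35.4 -59.5] size [ 44.9 128.8] theta 11.6 R [  -9.2 -186.8] L [-61.7  67.9] z 0.0268
t 9.32 tcp bay [-98.4  85.9] z 211.4 yaw [1.80e+02 1.00e-02 9.54e+00] F [-0.5  0.6 -0. ] g 0.002
```

send_rows(
  deltas=[
    [0,0,0.5,0.3,0.07,0,-1],
    [0,0,0.9,0.6,0.14,0,-1],
    [0,0,1.4,0.9,0.22,0,-1],
    [0,0,1.9,1.2,0.29,0,-1],
    [0,0,2.3,1.4,0.34,0,-1],
    [0,0,2.7,1.55,0.37,0,-1],
    [0,0,2.7,1.65,0.4,0,-1],
    [0,0,2.7,1.7,0.41,0,-1],
    [0,0,2.7,1.7,0.41,0,-1],
  ],
)

```text
time_s: 10.07
tcp_pos: [0.6126, 0.0767, 0.2116]
ee_rot: [180.0, 0.0, -3.9]
ft_force: [0.4, 0.4, 0.6]
gripper_width: 0.005
```

Run:
```python
from h import *
neck()
```

```text
score 0.74 centre [-25.8 -68.7] size [128.2  45. ] theta -0.5 R [ -27.  -198.7] L [-24.7  61.3] z 0.0268
t 10.17 tcp bay [-54.9  85.7] z 211.7 yaw [ 1.80e+02 -1.00e-02 -3.95e+00] F [-0.5  0.4 -0.4] g 0.005
```

send_rows(
  deltas=[
    [0,0,0,0.05,0,0,-1],
    [0,0,0,0.1,0,0,-1],
    [0,0,0,-1.2,0,0,-1],
    [0,0,0,-1.2,0.5,0,-1],
    [0,0,0,-1.2,2.0,0,-1],
    [0,0,0,-1.2,3.7,0,-1],
    [0,0,0,-1.2,3.7,0,-1],
    [0,0,0,-0.4,3.7,0,-1],
    [0,0,0,-0.15,3.7,0,-1],
    [0,0,0,0,3.7,0,-1],
    [0,0,0,0.06,3.7,0,-1],
    [0,0,0,0.12,3.7,0,-1],
    [0,0,0,0.12,3.7,0,-1],
  ],
)

```text
time_s: 11.25
tcp_pos: [0.6087, -0.0154, 0.2114]
ee_rot: [180.0, 0.1, -4.0]
ft_force: [-4.3, -0.6, 3.1]
gripper_width: 0.006
```

Run:
```python
from h import *
neck()
```

```text
score 0.91 centre [-23.   -3.4] size [260.2  45.4] theta -0.0 R [ -23.1 -133.4] L [-23.  126.6] z 0.0269
t 11.35 tcp bay [-52.3  -6.5] z 211.3 yaw [ 1.80e+02  1.00e-01 -3.96e+00] F [-6.  -0.2  1. ] g 0.003
```

send_rows(
  deltas=[
    [0,0,0,0.04,0,0,-1],
    [0,0,0,0.08,0,0,-1],
    [0,0,0,0.08,0,0,-1],
  ],
)

```text
time_s: 11.6
tcp_pos: [0.6098, -0.0155, 0.2114]
ee_rot: [180.0, 0.4, -4.0]
ft_force: [-22.1, 0.0, 13.4]
gripper_width: 0.006
```

The force climbed to 22 N over about 2 mm, so the neck is seated on the fence. I'll back off, lift clear and check.

send_rows(
  deltas=[
    [0,0,0,-0.5,0,0,-1],
    [0,0,0,-1.5,0,0,-1],
    [0,0,0,-3,0,0,-1],
    [0,0,0,-4.5,0,0,-1],
    [0,0,0,-5,0,-1.5,-1],
    [0,0,0,-5,0,-3,-1],
    [0,0,0,-5,0,-4,-1],
    [0,0,0,-5,0,-4,-1],
    [0,0,0,-5,0,-4,-1],
  ],
)

```text
time_s: 12.35
tcp_pos: [0.4864, -0.007, 0.3128]
ee_rot: [180.0, -0.2, -4.0]
ft_force: [0.1, -0.3, -0.7]
gripper_width: 0.006
```

Run:
```python
from h import *
neck()
p,d,W=cloud('top'); cv2.imwrite('pics/top3.png',cv2.resize(p[170:310,70:550],None,fx=1.6,fy=1.6))
for n in ['mallet','glue','sanding_block']:
    r=regions_of('top',n)[0]; print(n,np.median(W[r['pixels']&(d>0)],0).round(3),np.round(r['centre']))
s,_=read_camera('scene'); cv2.imwrite('pics/scene3.png',cv2.resize(s[150:310,200:440],None,fx=3,fy=3))
```

```text
score 0.73 centre [-22.2  -3.3] size [ 46.2 259.7] theta 0.3 R [ -21.5 -133.3] L [-22.9 126.7] z 0.0268
t 12.45 tcp bay [-175.    -6.7] z 310.7 yaw [-1.80e+02  6.00e-02 -3.99e+00] F [ 0.4  0.4 -0.7] g 0.008
mallet [0.577 0.512 0.055] [109. 258.]
glue [0.744 0.179 0.099] [244. 185.]
sanding_block [ 0.565 -0.48   0.043] [513. 262.]
```

View pics/top3.png

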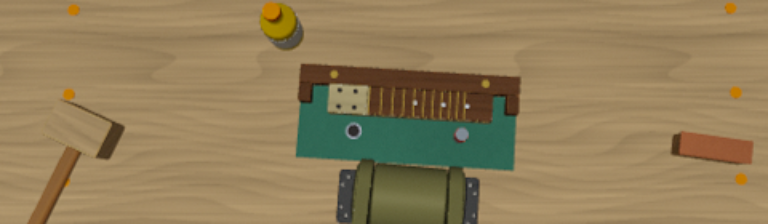

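View pics/scene3.png

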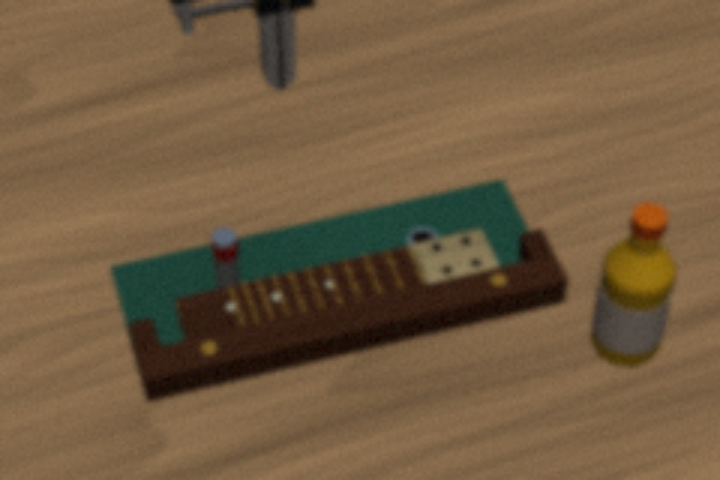

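Both views show the neck between the cheeks and against the fence, behind the post. In the top crop it runs from about (328,98) to (492,107). The bystanders haven't moved and the gripper is clear.

```bash
python3 -c "
from station import *
print(hand_in())"
```

```text
the job is handed in; nothing more can be done
None
```

The neck is in the sanding bay with its long side against the back fence, and I handed the job in at about 12.5 s of the 64 s allowed. I used the closed fingertips throughout and never gripped or lifted the neck. I swung its right end forward and pushed it endwise behind the post. Then I pushed the left end round and pressed the middle against the fence until the force rose to about 22 N.

**Last camera check:**
- **Position:** the neck's centre is 22.2 mm in front of the fence, where half its width is 22.5 mm. It is tilted 0.3° to the fence and its ends are at about y = -133 and +127 mm, so it is clear of both cheeks at ±155 mm.
- **Flatness:** its top is at 27 mm, so it lies flat on the bench.
- **Bystanders:** the mallet and glue bottle measured within about 2 mm of where they started. The sanding block's reading differed by about 8 mm along y. I put this down to network and mask noise, because the arm went nowhere near it after the first high pass.
- **Gripper:** it was backed off and raised, touching nothing.

No check failed. The camera can't rule out a gap of about 1 mm at the fence, so the rise in force while pressing is the main evidence that the neck is seated.

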